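# Pack the oil tins, close the crate and roll it into the dispatch bay

### The arm

A 7-joint arm with a two-finger parallel gripper is mounted at the origin on the work surface. World frame = base frame: x ahead of the robot, y to its left, z up, the work surface at z = 0. Lengths are in m, angles in rad, forces in N, time in s.
With the tool pointing down it reaches from about 0.425 to 0.95 m from the base axis. Payload 4.7 kg.
Tool frame: the origin (TCP) lies on the front face of the gripper's body, between the roots of the fingers; the fingertips stand arm.finger_overhang ahead of it and the grasp point (between the pads) lies 54 mm ahead of it (arm.finger_overhang is the distance from the TCP to the fingertips, in m); z points along the fingers, y is the line along which they close (so a half turn about z gives the same grasp; the last joint's range is limited). The gripper opens to 85 mm and grips with 20 to 120 N. Pads are 22 mm wide; open, the fingers measure 114 mm over their backs; the gripper's body (76 mm by 85 mm) begins 54 mm behind the grasp point. The pads swing forward as they close: fully open they stand 13 mm farther back than shut.
Start: joints at [-1.345, 0.469, -0.049, 1.532, 0.024, 1.141, -0.082], TCP at [0.17, 0.653, 0.304] pointing down, gripper open.
Joint ranges: [-2.59, 2.59], [-0.33, 1.99], [-1.39, 1.29], [0.1, 2.45], [-1.04, 4.18], [0.21, 1.99], [-2.66, 2.66]. Speed limits (rad/s): [2.57, 2.57, 3.14, 3.14, 3.14, 3.14, 3.14].

### API

Orientations are given as a unit quaternion [w, x, y, z].
In Python, from cell import arm gives the robot as it stands.
- The arm moves only by the tool arm_command, never from a script. Its argument "deltas" is one flat list of numbers, 7 for each row, row after row: the opening, from 0 (shut) to 1 (fully open), then the shift along the tool's x, y, z in cm, then the turn, a rotation vector about the tool's x, y, z in rad. A call has 1 to 12 rows; each row is the pose to reach, as a shift and turn from the pose commanded when the call began, along the tool's axes at that moment; what a row does not reach only later rows make up. A row lasts 1/12 s, in which the tool goes at most 41.7 mm and 7.16 degrees, less where a joint would pass 70% of its speed; a pose out of reach is approached as far as the arm can. A call with a gripper value outside its range is refused whole. The fingers move at their own pace and stop on an object; "newtons" is the grip in N (left out, the last holds). Time passes only in rows, so rows that repeat a pose let the fingers close. It gives the time, the measured TCP pose, the force, the opening and the grip force at its end, in the units of the state.
- arm.get_state(): the state, without advancing time (a new reading comes with each control period).
- arm.snapshot(name): name is "scene" or "top"; returns the picture (480x640x3 uint8, blue, green, red); there is no depth.
- arm.camera_model(name): a dict with "mtx" (3x3 intrinsics, pixels), "extrinsics" (4x4, takes a point from camera to world coordinates). Camera axes: x right, y down, z forward; pixel columns grow to the right and rows downward; lengths in m; the calibration is good to about 2 mm. A picture is of the moment at which its call begins. camera_model takes no time and is no camera call.
- arm.job_done(): hands the job in; it is judged then, once.
The state is a dict: "time_s": time; "q": joint angles; "qvel": joint speeds; "joint_efforts": joint torques, N m; "tool_pos": TCP position; "tcp_rot": TCP orientation; "wrist_force": force on the tool from outside, world axes, zero at the start; "moment": the same for the moment, N m; "opening": opening from 0.0 (shut) to 1.0 (fully open); "grasp_force": force on a finger pad.
Only numpy, scipy, OpenCV 4.12 (cv2) and the standard library are available. Lean on these libraries where they do the work, as an engineer would, in place of code of your own. Each camera call takes 0.05 s, during which the arm holds its last target. There are 200 camera calls.

### The job

Get this order ready at the shop's packing table: lift the loose cover off the wooden crate and lay it aside (the cork mat is kept clear for it), then put every square oil tin from the table into the crate. When all are in, seat the cover back flat on the crate's two pins, and only then push the crate along the rollers until it is fully home against the stop of the dispatch bay, without knocking over the glass jars.

Things in the scene. Friction and masses are not known exactly. Their poses are not given: they have to be found in the camera images.
- track: aluminium roller track fixed to the table; origin on the table under its middle, y along the track to the bay, x across. Free-turning steel rollers, tops 50 mm high; side rails (inner faces x = +-74 mm, outer +-85, tops 70 mm high) guide the crate with 4 mm play a side. It starts at y = -310 mm, open there. The crate rolls at about 1 to 3 N and stays where it is left
- bay_stop (a point): middle of the face of the dispatch bay's stop, a dark steel plate 110 mm high across the track's +y end, at track y = 279 mm, 80 mm above the table. The bay: the last 225 mm before it, between dark steel cheeks 110 mm high, outer faces at track x = +-90 mm. Home, the crate touches the stop, its origin at track y = 170 mm
- crate: open wooden crate on the rollers, at the loading (-y) end; outside 140 (x) x 218 (y, along the track) x 92 mm high; floor 8, sides 8, ends 24 mm thick: inside 124 x 170 x 84 mm deep. On the middle of each end's top a steel pin 9 mm thick, 11 mm high, at y = +-96 mm. 0.45 kg empty. Origin at the centre of its underside, z up, y toward the bay
- cover: loose plywood cover, 140 (x) x 218 (y) x 8 mm, 0.2 kg, with 13 mm square holes at y = +-96 mm for the crate's pins; on top in the middle a dark wooden grip bar, 90 mm along x, 20 mm thick (y), 30 mm high (top 38 mm over the underside). Origin: centre of its underside. Starts on the pins, origin 92 mm above the crate's; may go back either way round
- mat: flat cork mat on the table, 180 (x) x 250 (y) x 3 mm thick, kept clear: a place to lay the cover. Origin at the centre of its underside
- tin1: square steel oil tin with paper labels: body 44 x 44 x 66 mm plus a black screw cap 22 mm wide, 8 mm high (74 mm in all), about 0.15 kg; origin at the centre of its underside, z up through the cap, x and y square to its sides. There are 2 to 4 tins; an absent one reads None always
- tin2: square steel oil tin with paper labels: body 44 x 44 x 66 mm plus a black screw cap 22 mm wide, 8 mm high (74 mm in all), about 0.15 kg; origin at the centre of its underside, z up through the cap, x and y square to its sides. There are 2 to 4 tins; an absent one reads None always
- tin3: square steel oil tin with paper labels: body 44 x 44 x 66 mm plus a black screw cap 22 mm wide, 8 mm high (74 mm in all), about 0.15 kg; origin at the centre of its underside, z up through the cap, x and y square to its sides. There are 2 to 4 tins; an absent one reads None always
- tin4: square steel oil tin with paper labels: body 44 x 44 x 66 mm plus a black screw cap 22 mm wide, 8 mm high (74 mm in all), about 0.15 kg; origin at the centre of its underside, z up through the cap, x and y square to its sides. There are 2 to 4 tins; an absent one reads None always
- tin1_mid (a point): middle of tin1, 35 mm above its underside on its z axis
- tin2_mid (a point): middle of tin2, 35 mm above its underside on its z axis
- tin3_mid (a point): middle of tin3, 35 mm above its underside on its z axis
- tin4_mid (a point): middle of tin4, 35 mm above its underside on its z axis
- jar1: screw-lid glass jar, 62 mm wide, 85 mm high, a bystander on the table; origin at the centre of its underside, z up
- jar2: screw-lid glass jar, 62 mm wide, 85 mm high, a bystander on the table; origin at the centre of its underside, z up
- jar3: screw-lid glass jar, 68 mm wide, 70 mm high, a bystander on the table; origin at the centre of its underside, z up
Mind the look-alikes: they are no part of the job. What is shaped like the tin3 but green or pink is not meant.

How it is judged:
By the outcome, as a careful person would: the job done as asked, in the order asked, and still so for the second after the job is handed in, with the robot touching nothing.
Of tin1, tin2, tin3, tin4 only 2 to 4 are there at a start; the rules pass over those that are not, and their reading is None.
At some moment in a run one of tin1, tin2, tin3, tin4 may be knocked a few centimetres aside while the robot is not near it.
Once in a run the grip may slacken for a moment while it holds something.
It also fails if it takes over 210 s, if anything falls off the work surface, if the arm or the gripper's body presses on something with over 40 N, if the wrist force passes 120 N, or if a joint passes its speed limit or range.

## Working session

There is one attempt and no reset: what is moved stays moved. The work goes in short steps, Python scripts to look and compute and a tool call to move; the robot and the scene stay as the last step left them, time stands still between calls to the robot, and variables do not carry over. Pictures are saved under pics/ and viewed, at most 14 in all, crops included, and the job is handed in when it is done.

Besides the shell and the picture viewer there is one more tool, called as name(argument=value, ...), one argument or row to a line, values as JSON. arm_command: Moves the arm, as the interface text tells. Its arguments: {"type":"object","properties":{"deltas":{"type":"array"},"newtons":{"type":"number"}},"required":["deltas"]}

```bash
ls; mkdir -p pics; python3 - <<'E'
from cell import arm
import cv2
for n in("scene","top"):
    cv2.imwrite(f"pics/{n}0.png",arm.snapshot(n)); m=arm.camera_model(n); print(n,m["mtx"],m["extrinsics"])
print(arm.finger_overhang,arm.get_state())
E
```

```text
pics
scene [[547.54881543   0.         325.54480361]
 [  0.         547.54881543 244.55396403]
 [  0.           0.           1.        ]] [[ 0.30742528  0.67186055 -0.6738643   1.38941238]
 [ 0.95151768 -0.20946391  0.22525315 -0.32065545]
 [ 0.01018845 -0.71044231 -0.70368169  1.00833646]
 [ 0.          0.          0.          1.        ]]
top [[559.92644108   0.         314.08496249]
 [  0.         559.92644108 252.01140157]
 [  0.           0.           1.        ]] [[-0.01095055 -0.99050742  0.13702241  0.36696728]
 [-0.99971844  0.00796012 -0.02235334 -0.01465257]
 [ 0.02105044 -0.13722861 -0.9903157   1.22547409]
 [ 0.          0.          0.          1.        ]]
0.0726 {'time_s': 0.1, 'q': array([-1.34488235,  0.46936469, -0.04855803,  1.53356233,  0.02408296,
        1.14103038, -0.08230829]), 'qvel': array([ 0.0002915 , -0.00244011,  0.00270927, -0.0008293 ,  0.00036578,
        0.00038068,  0.00051035]), 'joint_efforts': array([ 1.21240562e-03, -5.11510241e+01, -4.66637139e-02, -2.38388425e+01,
        1.08378689e-02,  4.36417147e-03, -1.08693257e-05]), 'tool_pos': array([0.1700432 , 0.65281858, 0.30296865]), 'tcp_rot': array([-8.11496207e-05,  1.27072249e-01,  9.91893065e-01, -8.86296276e-04]), 'wrist_force': array([-0.15791746, -0.92241543,  0.38661801]), 'moment': array([-0.00154171, -0.01566145, -0.03480383]), 'grasp_force': 0.0, 'opening': 1.001757962056533}
```

View pics/top0.png

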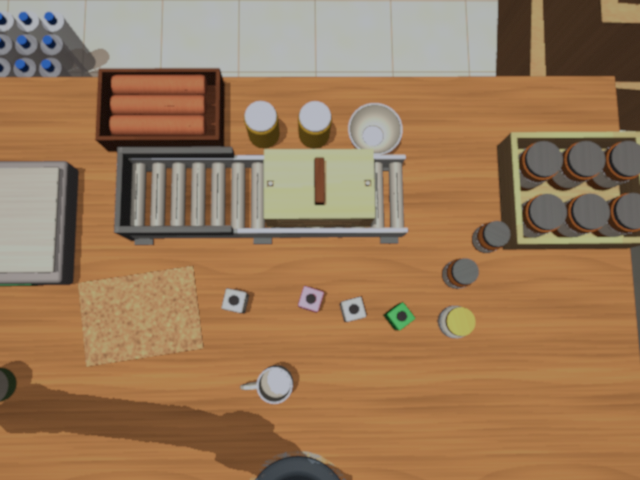

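View pics/scene0.png

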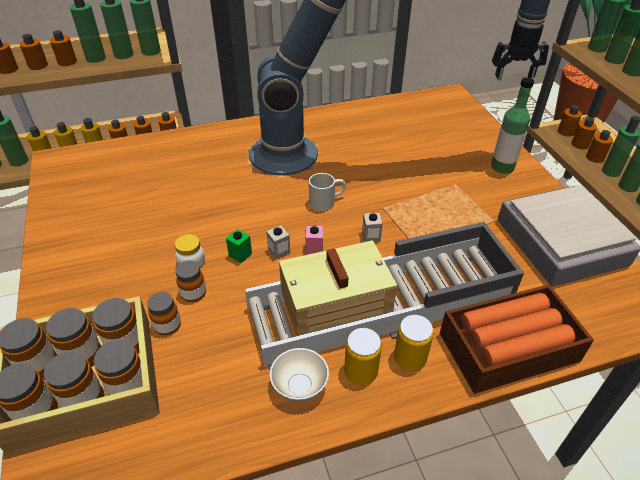

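Top view: the crate with its cover is at (319,187), with the grip bar at (320,181). The white tins are at (235,300) and (354,309). The look-alikes are pink at (311,299) and green at (400,316), and the mug is at (275,385). The mat is at (140,315) and the bay is at the left (+y world). I choose the two white ones and will check them in a close crop.

```bash
cat > h.py <<'E'
from cell import arm
import cv2, numpy as np
from scipy.spatial.transform import Rotation as R
def px(name,uv,z):
    m=arm.camera_model(name);E=m["extrinsics"]
    d=E[:3,:3]@np.linalg.inv(m["mtx"])@[uv[0],uv[1],1]
    return E[:3,3]+d*(z-E[2,3])/d[2]
def proj(name,p):
    m=arm.camera_model(name);E=m["extrinsics"]
    c=m["mtx"]@(E[:3,:3].T@(np.array(p)-E[:3,3]));return c[:2]/c[2]
def crop(name,x,y,w,h,s,out,img=None):
    img=arm.snapshot(name) if img is None else img
    cv2.imwrite("pics/"+out,cv2.resize(img[y:y+h,x:x+w],None,fx=s,fy=s,interpolation=cv2.INTER_CUBIC))
def go(p,yaw=None,grasp=True):
    """tool-frame shift (cm) and z turn to bring the grasp point (54mm ahead) / TCP to p, tool down, y-axis yaw (rad, mod pi)"""
    s=arm.get_state();q=s["tcp_rot"];r=R.from_quat([q[1],q[2],q[3],q[0]])
    t=np.array(p,float)+([0,0,.054] if grasp else [0,0,0])
    out=r.inv().apply(t-s["tool_pos"])*100
    if yaw is None: return np.round(out,2),None
    x=[np.sin(yaw),-np.cos(yaw),0];y=[np.cos(yaw),np.sin(yaw),0]
    best=[]
    for k in(1,-1):
        T=R.from_matrix(np.c_[np.array(x)*k,np.array(y)*k,[0,0,-1]])
        best.append((r.inv()*T).as_rotvec())
    return np.round(out,2),np.round(best,3)
E
python3 - <<'E'
from h import *
i=cv2.imread("pics/top0.png")
crop("top",215,270,200,65,4,"c1.png",i)
crop("top",110,140,300,105,2.6,"c2.png",i)
E
```

```text
(no output)
```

View pics/c1.png

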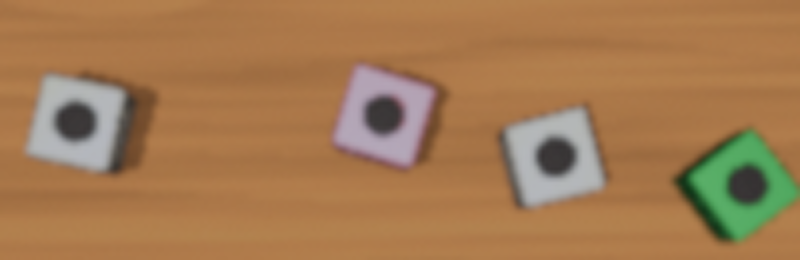

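View pics/c2.png

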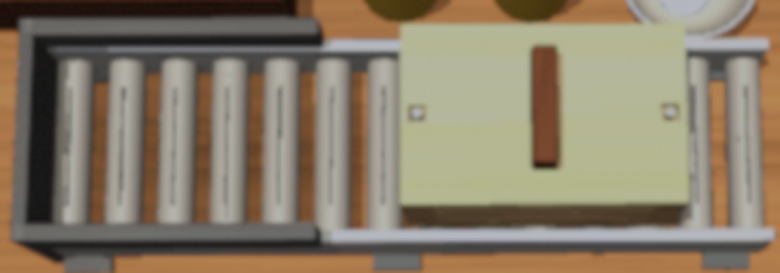

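The close crop confirms two light-grey labelled tins, caps at crop (75,121) and (556,156); pink and green are rejected. The cover's holes are at crop (416,112) and (670,112), and its bar spans (532–557, 47–165).

```bash
python3 - <<'E'
from h import *
def ang(a,b): d=b-a; return np.degrees(np.arctan2(d[1],d[0]))
for n,c,cap in(("A",[(45,75),(132,92),(108,170),(26,152)],(75,121)),("B",[(503,130),(586,105),(605,187),(525,208)],(556,156))):
    P=[px("top",(215+u/4,270+v/4),.066) for u,v in c]
    print(n,np.mean(P,0),px("top",(215+cap[0]/4,270+cap[1]/4),.074),[round(ang(P[i],P[(i+1)%4])%90,1) for i in range(4)])
f=lambda u,v,z:px("top",(110+u/2.6,140+v/2.6),z)
h1,h2=f(416,112,.15),f(670,112,.15);print("holes",h1,h2,(h1+h2)/2,ang(h2,h1))
C=[f(*c,.15) for c in[(400,25),(686,25),(687,205),(400,205)]];print("cover",np.mean(C,0),ang(C[1],C[0]),ang(C[2],C[3]))
b=[f(*c,.18) for c in[(532,47),(557,47),(557,165),(533,165)]];print("bar",np.mean(b,0))
print("stop",f(42,30,.11),f(42,230,.11), "rails end",f(768,45,.07),f(772,233,.07))
M=[px("top",c,.003) for c in[(80,284),(192,268),(201,349),(87,363)]];print("mat",np.mean(M,0),ang(M[1],M[0]))
for q in ((275,385),):print("mug",px("top",q,.08))
for q in((215,110),(160,148)):print("box",px("top",q,.06))
print(go([0.66,-.02,.26],0))
E
```

```text
A [0.42779685 0.12437958 0.066     ] [0.42797967 0.12483847 0.074     ] [np.float64(78.4), np.float64(73.2), np.float64(77.1), np.float64(76.7)]
B [ 0.40722302 -0.12131328  0.066     ] [ 0.40764991 -0.12122361  0.074     ] [np.float64(16.1), np.float64(11.8), np.float64(13.9), np.float64(14.8)]
holes [0.65354912 0.04642722 0.15      ] [ 0.65251738 -0.14645259  0.15      ] [ 0.65303325 -0.05001269  0.15      ] 89.69351998548517
cover [ 0.6513048  -0.05022935  0.15      ] 89.77019643216164 89.61297021193091
bar [ 0.649853   -0.05020093  0.18      ]
stop [0.7321201  0.34284612 0.11      ] [0.57210347 0.3372795  0.11      ] rails end [ 0.72999474 -0.23852406  0.07      ] [ 0.57281511 -0.23651838  0.07      ]
mat [0.40072136 0.334355   0.003     ] 97.74705535303022
mug [0.25797559 0.04049926 0.08      ]
box [0.84103413 0.17068219 0.06      ]
box [0.75605008 0.2870714  0.06      ]Traceback (most recent call last):
  File "<stdin>", line 14, in <module>
  File "h.py", line 23, in go
    T=R.from_matrix(np.c_[np.array(x)*k,np.array(y)*k,[0,0,-1]])
  File "scipy/spatial/transform/_rotation.pyx", line 1143, in scipy.spatial.transform._rotation.Rotation.from_matrix
ValueError: Non-positive determinant (left-handed or null coordinate frame) in rotation matrix 0: [[ 0.  1.  0.]
 [-1.  0.  0.]
 [ 0.  0. -1.]].
```

```bash
sed -i 's/x=\[np.sin(yaw),-np.cos(yaw),0\]/x=[-np.sin(yaw),np.cos(yaw),0]/' h.py; python3 - <<'E'
from h import *
print(go([0.652,-.05,.26],np.pi/2))
E
```

```text
(array([-64.36, -55.86,  -1.  ]), array([[-2.000e-03, -0.000e+00, -2.550e-01],
       [-0.000e+00,  3.000e-03,  2.887e+00]]))
```

arm_command(
  deltas=[1, -64.4, -55.9, -1, 0, 0, -0.255, 1, -64.4, -55.9, -1, 0, 0, -0.255, 1, -64.4, -55.9, -1, 0, 0, -0.255, 1, -64.4, -55.9, -1, 0, 0, -0.255, 1, -64.4, -55.9, -1, 0, 0, -0.255, 1, -64.4, -55.9, -1, 0, 0, -0.255, 1, -64.4, -55.9, -1, 0, 0, -0.255, 1, -64.4, -55.9, -1, 0, 0, -0.255, 1, -64.4, -55.9, -1, 0, 0, -0.255, 1, -64.4, -55.9, -1, 0, 0, -0.255, 1, -64.4, -55.9, -1, 0, 0, -0.255, 1, -64.4, -55.9, -1, 0, 0, -0.255],
  newtons=60,
)

```text
time_s: 1.1
tool_pos: [0.4534, 0.2389, 0.3097]
tcp_rot: [-0.0, -0.0, 1.0, 0.0]
wrist_force: [1.0, 0.6, 0.3]
opening: 1.003
grasp_force: 0.0
```

```bash
python3 - <<'E'
from h import *
print(arm.get_state()["tool_pos"],go([0.652,-.05,.26],np.pi/2))
E
```

```text
[0.45341079 0.23889451 0.30970363] (array([-19.85, -28.9 ,  -0.44]), array([[ 0.   , -0.   ,  0.   ],
       [ 0.   ,  0.   , -3.141]]))
```

arm_command(
  deltas=[1, -19.8, -28.9, -0.5, 0, 0, 0, 1, -19.8, -28.9, -0.5, 0, 0, 0, 1, -19.8, -28.9, -0.5, 0, 0, 0, 1, -19.8, -28.9, -0.5, 0, 0, 0, 1, -19.8, -28.9, -0.5, 0, 0, 0, 1, -19.8, -28.9, -0.5, 0, 0, 0, 1, -19.8, -28.9, -0.5, 0, 0, 0, 1, -19.8, -28.9, -0.5, 0, 0, 0, 1, -19.8, -28.9, -0.5, 0, 0, 0, 1, -19.8, -28.9, -0.5, 0, 0, 0, 1, -19.8, -28.9, -0.5, 0, 0, 0],
)

```text
time_s: 2.02
tool_pos: [0.6508, -0.049, 0.3138]
tcp_rot: [-0.001, 0.001, 1.0, 0.0]
wrist_force: [0.7, 0.5, 0.4]
opening: 1.0
grasp_force: 0.0
```

arm_command(
  deltas=[1, 0, -0.1, 4, 0, 0, 0, 1, 0, -0.1, 7, 0, 0, 0, 1, 0, -0.1, 8.8, 0, 0, 0, 1, 0, -0.1, 8.8, 0, 0, 0, 0, 0, -0.1, 8.8, 0, 0, 0, 0, 0, -0.1, 8.8, 0, 0, 0, 0, 0, -0.1, 8.8, 0, 0, 0, 0, 0, -0.1, 8.8, 0, 0, 0, 0, 0, -0.1, 8.8, 0, 0, 0, 0, 0, -0.1, 8.8, 0, 0, 0, 0, 0, -0.1, 8.8, 0, 0, 0, 0, 0, -0.1, 8.8, 0, 0, 0],
)

```text
time_s: 3.02
tool_pos: [0.6515, -0.049, 0.2281]
tcp_rot: [0.001, -0.0, 1.0, 0.0]
wrist_force: [-0.9, 0.7, 5.9]
opening: 0.223
grasp_force: 59.5
```

arm_command(
  deltas=[0, 0, 0, -1, 0, 0, 0, 0, 0, 0, -2.5, 0, 0, 0, 0, 0, 0, -5, 0, 0, 0, 0, 0, 0, -8, 0, 0, 0, 0, 0, 0, -9, 0, 0, 0, 0, 0, 0, -9, 0, 0, 0],
)

```text
time_s: 3.52
tool_pos: [0.652, -0.0495, 0.3199]
tcp_rot: [0.003, 0.0, 1.0, 0.0]
wrist_force: [0.6, 0.4, -2.4]
opening: 0.22
grasp_force: 58.8
```

```bash
python3 - <<'E'
from h import *
crop("scene",220,60,280,300,2,"c3.png")
print(go([0.401,.334,.26],np.pi/2+.135))
E
```

```text
(array([25.  , 38.32,  0.3 ]), array([[-0.000e+00,  2.000e-03, -1.350e-01],
       [ 2.000e-03,  0.000e+00,  3.007e+00]]))
```

View pics/c3.png

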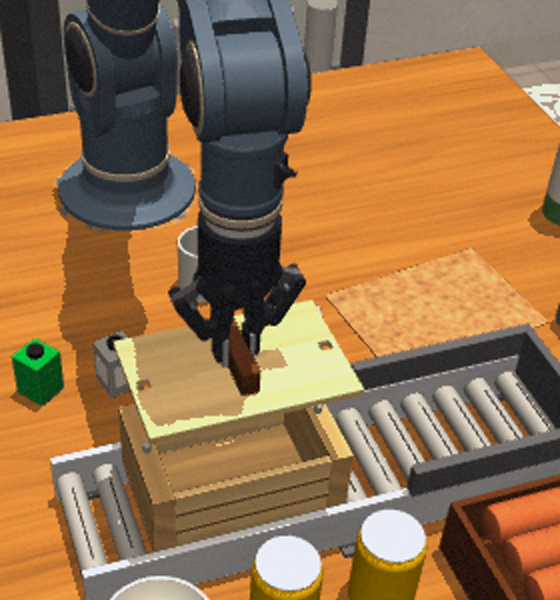

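The cover is lifted level, grip bar at crop (243,357), and the crate is open and empty. Next I carry it to the mat.

arm_command(
  deltas=[0, 25, 38.3, 0, 0, 0, -0.135, 0, 25, 38.3, 0, 0, 0, -0.135, 0, 25, 38.3, 0, 0, 0, -0.135, 0, 25, 38.3, 0, 0, 0, -0.135, 0, 25, 38.3, 0, 0, 0, -0.135, 0, 25, 38.3, 0, 0, 0, -0.135, 0, 25, 38.3, 0, 0, 0, -0.135, 0, 25, 38.3, 0, 0, 0, -0.135, 0, 25, 38.3, 0, 0, 0, -0.135, 0, 25, 38.3, 0, 0, 0, -0.135, 0, 25, 38.3, 0, 0, 0, -0.135, 0, 25, 38.3, 0, 0, 0, -0.135],
)

```text
time_s: 4.57
tool_pos: [0.3937, 0.3414, 0.3145]
tcp_rot: [-0.003, -0.075, 0.997, 0.001]
wrist_force: [-0.6, 0.1, -2.5]
opening: 0.223
grasp_force: 59.2
```

arm_command(
  deltas=[0, 0, 0, 4, 0, 0, 0, 0, 0, 0, 8, 0, 0, 0, 0, 0, 0, 12, 0, 0, 0, 0, 0, 0, 16, 0, 0, 0, 0, 0, 0, 19, 0, 0, 0, 0, 0, 0, 21, 0, 0, 0, 0, 0, 0, 21, 0, 0, 0, 0, 0, 0, 21, 0, 0, 0],
)

```text
time_s: 5.23
tool_pos: [0.3997, 0.3326, 0.1049]
tcp_rot: [-0.002, -0.068, 0.998, -0.002]
wrist_force: [-0.4, -0.5, -1.3]
opening: 0.225
grasp_force: 59.1
```

arm_command(
  deltas=[0, 0, 0, 0.5, 0, 0, 0, 0, 0, 0, 1.0, 0, 0, 0, 0, 0, 0, 1.4, 0, 0, 0, 0, 0, 0, 1.5, 0, 0, 0, 0, 0, 0, 1.5, 0, 0, 0],
)

```text
time_s: 5.65
tool_pos: [0.4009, 0.334, 0.092]
tcp_rot: [0.0, -0.068, 0.998, 0.0]
wrist_force: [0.0, -0.3, -2.1]
opening: 0.226
grasp_force: 59.2
```

arm_command(
  deltas=[0, 0, 0, 0.3, 0, 0, 0, 0, 0, 0, 0.4, 0, 0, 0, 0, 0, 0, 0.4, 0, 0, 0, 1, 0, 0, 0.4, 0, 0, 0, 1, 0, 0, 0.4, 0, 0, 0, 1, 0, 0, 0.4, 0, 0, 0, 1, 0, 0, 0.4, 0, 0, 0, 1, 0, 0, 0.4, 0, 0, 0, 1, 0, 0, -3, 0, 0, 0, 1, 0, 0, -7, 0, 0, 0, 1, 0, 0, -11, 0, 0, 0, 1, 0, 0, -12, 0, 0, 0],
)

```text
time_s: 6.65
tool_pos: [0.403, 0.3357, 0.2175]
tcp_rot: [0.004, -0.067, 0.998, 0.003]
wrist_force: [1.2, 0.3, -0.2]
opening: 1.002
grasp_force: 0.0
```

```bash
python3 - <<'E'
from h import *
i=arm.snapshot("top"); cv2.imwrite("pics/top1.png",i)
crop("top",60,130,400,270,2,"c4.png",i)
print(go([.4278,.1245,.22],np.radians(76.5)),go([.4278,.1245,.22],np.radians(-13.5)))
E
```

```text
(array([  0.33, -21.23,  -5.82]), array([[ 0.008,  0.007,  0.371],
       [-0.01 ,  0.011, -2.771]])) (array([  0.33, -21.23,  -5.82]), array([[ 1.200e-02, -1.000e-03,  1.941e+00],
       [ 1.000e-03,  1.100e-02, -1.200e+00]]))
```

View pics/c4.png

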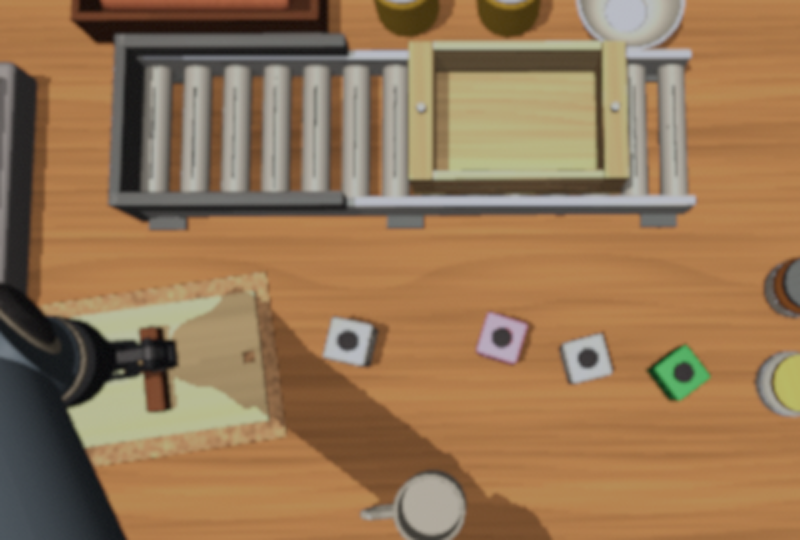

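The cover lies on the mat. Both tins are where they were, at crop (348,341) and (588,358). The crate is open, with pins at (421,107) and (615,107).

arm_command(
  deltas=[1, 0.3, -21.2, -5.8, 0, 0.01, -1.2, 1, 0.3, -21.2, -5.8, 0, 0.01, -1.2, 1, 0.3, -21.2, -5.8, 0, 0.01, -1.2, 1, 0.3, -21.2, -5.8, 0, 0.01, -1.2, 1, 0.3, -21.2, -5.8, 0, 0.01, -1.2, 1, 0.3, -21.2, -5.8, 0, 0.01, -1.2, 1, 0.3, -21.2, -5.8, 0, 0.01, -1.2, 1, 0.3, -21.2, -5.8, 0, 0.01, -1.2, 1, 0.3, -21.2, -5.8, 0, 0.01, -1.2, 1, 0.3, -21.2, -5.8, 0, 0.01, -1.2, 1, 0.3, -21.2, -5.8, 0, 0.01, -1.2, 1, 0.3, -21.2, -5.8, 0, 0.01, -1.2],
)

```text
time_s: 7.7
tool_pos: [0.4261, 0.1233, 0.269]
tcp_rot: [-0.005, -0.618, 0.786, -0.0]
wrist_force: [0.4, 0.2, 0.1]
opening: 0.994
grasp_force: 0.0
```

```bash
python3 - <<'E'
from h import *
a=px("top",(60+421/2,130+107/2),.153);b=px("top",(60+615/2,130+107/2),.153);print(a,b,(a+b)/2)
i=arm.snapshot("top"); cv2.imwrite("pics/t2.png",i)
s=arm.get_state();print(s["q"],s["tool_pos"])
for z in(.13,.045):print(go([.4278,.1245,z],np.radians(-13.5)))
E
```

```text
[0.65189097 0.04527634 0.153     ] [ 0.65086629 -0.14568426  0.153     ] [ 0.65137863 -0.05020396  0.153     ]
[-0.35302972  0.1346076  -0.02781304  2.09112248  0.00857437  0.9259091
  2.5172294 ] [0.42620507 0.12328729 0.26912305]
(array([-0.23, -0.18,  8.51]), array([[-1.300e-02, -1.000e-02,  3.139e+00],
       [ 6.000e-03, -8.000e-03, -3.000e-03]]))
(array([-0.3 , -0.23, 17.01]), array([[-1.300e-02, -1.000e-02,  3.139e+00],
       [ 6.000e-03, -8.000e-03, -3.000e-03]]))
```

arm_command(
  deltas=[1, -0.2, -0.2, 2, 0, 0, 1.57, 1, -0.2, -0.2, 2, 0, 0, 1.57, 1, -0.2, -0.2, 2, 0, 0, 1.57, 1, -0.2, -0.2, 2, 0, 0, 1.57, 1, -0.2, -0.2, 2, 0, 0, 1.57, 1, -0.2, -0.2, 2, 0, 0, 1.57, 1, -0.2, -0.2, 2, 0, 0, 1.57, 1, -0.2, -0.2, 2, 0, 0, 1.57, 1, -0.2, -0.2, 2, 0, 0, 1.57, 1, -0.2, -0.2, 2, 0, 0, 1.57, 1, -0.2, -0.2, 2, 0, 0, 1.57, 1, -0.2, -0.2, 2, 0, 0, 1.57],
)

```text
time_s: 8.75
tool_pos: [0.4286, 0.1248, 0.2494]
tcp_rot: [-0.003, 0.086, 0.996, -0.004]
wrist_force: [-0.3, 0.0, -0.3]
opening: 0.999
grasp_force: 0.0
```

```bash
python3 - <<'E'
from h import *
print(arm.get_state()["tool_pos"],go([.4278,.1245,.045],np.radians(76.5)))
E
```

```text
[0.42858446 0.12484504 0.24941645] (array([-0.02,  0.07, 15.04]), array([[-0.008, -0.006,  0.062],
       [ 0.009, -0.012, -3.079]]))
```

arm_command(
  deltas=[1, 0, 0, 3, 0, 0, 0.06, 1, 0, 0, 7, 0, 0, 0.06, 1, 0, 0, 11, 0, 0, 0.06, 1, 0, 0, 14, 0, 0, 0.06, 1, 0, 0, 15, 0, 0, 0.06, 1, 0, 0, 15, 0, 0, 0.06, 0, 0, 0, 15, 0, 0, 0.06, 0, 0, 0, 15, 0, 0, 0.06, 0, 0, 0, 15, 0, 0, 0.06, 0, 0, 0, 15, 0, 0, 0.06, 0, 0, 0, 15, 0, 0, 0.06, 0, 0, 0, 15, 0, 0, 0.06],
  newtons=50,
)

```text
time_s: 9.75
tool_pos: [0.4291, 0.1246, 0.1016]
tcp_rot: [-0.001, 0.112, 0.994, -0.002]
wrist_force: [-0.6, -0.5, 8.4]
opening: 0.509
grasp_force: 51.5
```

arm_command(
  deltas=[0, 0, 0, -2, 0, 0, 0, 0, 0, 0, -6, 0, 0, 0, 0, 0, 0, -10, 0, 0, 0, 0, 0, 0, -14, 0, 0, 0, 0, 0, 0, -18, 0, 0, 0, 0, 0, 0, -18, 0, 0, 0, 0, 0, 0, -18, 0, 0, 0],
)

```text
time_s: 10.33
tool_pos: [0.4297, 0.1252, 0.2824]
tcp_rot: [-0.0, 0.112, 0.994, -0.002]
wrist_force: [-0.1, 1.3, -2.4]
opening: 0.508
grasp_force: 52.0
```

```bash
python3 - <<'E'
from h import *
print(go([.651,-.004,.23],0))
E
```

```text
(array([-24.46,  -7.66,  -0.14]), array([[-0.003,  0.002,  1.346],
       [-0.002, -0.003, -1.796]]))
```

arm_command(
  deltas=[0, -24.5, -8.3, -0.1, 0, 0, 1.346, 0, -24.5, -8.3, -0.1, 0, 0, 1.346, 0, -24.5, -8.3, -0.1, 0, 0, 1.346, 0, -24.5, -8.3, -0.1, 0, 0, 1.346, 0, -24.5, -8.3, -0.1, 0, 0, 1.346, 0, -24.5, -8.3, -0.1, 0, 0, 1.346, 0, -24.5, -8.3, -0.1, 0, 0, 1.346, 0, -24.5, -8.3, -0.1, 0, 0, 1.346, 0, -24.5, -8.3, -0.1, 0, 0, 1.346, 0, -24.5, -8.3, -0.1, 0, 0, 1.346, 0, -24.5, -8.3, -0.1, 0, 0, 1.346, 0, -24.5, -8.3, -0.1, 0, 0, 1.346],
)

```text
time_s: 11.33
tool_pos: [0.6481, -0.0104, 0.2774]
tcp_rot: [-0.002, 0.708, 0.706, -0.007]
wrist_force: [-0.7, 0.2, -2.6]
opening: 0.509
grasp_force: 51.8
```

```bash
python3 - <<'E'
from h import *
print(arm.get_state()["tool_pos"],go([.651,-.01,.105],0))
i=arm.snapshot("top"); cv2.imwrite("pics/t3.png",i)
E
```

```text
[ 0.64809532 -0.01041871  0.27736564] (array([ 0.13,  0.43, 11.83]), array([[-1.20e-02,  7.00e-03, -2.00e-03],
       [ 1.10e-02,  1.80e-02,  3.14e+00]]))
```

View pics/t3.png

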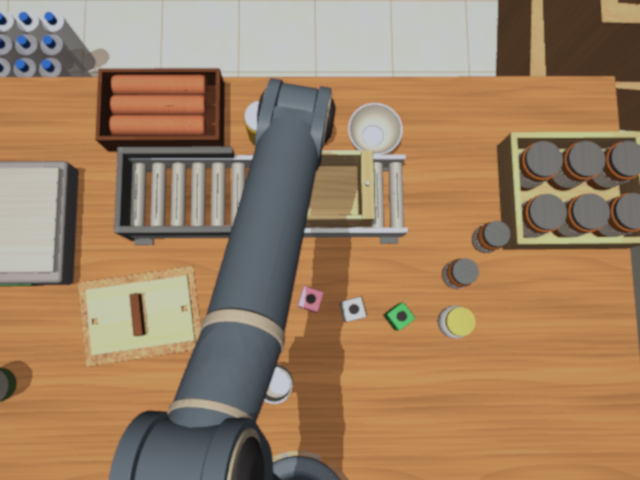

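The first tin hangs over the crate. The cover is on the mat at (140,315), and the second tin is still at (354,309).

arm_command(
  deltas=[0, 0, 0.2, 3, 0, 0, 0, 0, 0, 0.2, 6, 0, 0, 0, 0, 0, 0.2, 9, 0, 0, 0, 0, 0, 0.2, 11, 0, 0, 0, 0, 0, 0.2, 11.6, 0, 0, 0, 0, 0, 0.2, 11.6, 0, 0, 0],
)

```text
time_s: 11.88
tool_pos: [0.6491, -0.0113, 0.1621]
tcp_rot: [-0.002, 0.707, 0.708, -0.006]
wrist_force: [0.2, 0.2, -1.7]
opening: 0.509
grasp_force: 52.1
```

arm_command(
  deltas=[0, 0, 0, 0.2, 0, 0, 0, 0, 0, 0, 0.3, 0, 0, 0, 0, 0, 0, 0.3, 0, 0, 0, 0.68, 0, 0, 0.3, 0, 0, 0, 0.68, 0, 0, 0.3, 0, 0, 0, 0.68, 0, 0, 0.3, 0, 0, 0, 0.68, 0, 0, -2, 0, 0, 0, 0.68, 0, 0, -5, 0, 0, 0, 0.68, 0, 0, -9, 0, 0, 0, 0.68, 0, 0, -11, 0, 0, 0, 1, 0, 0, -11, 0, 0, 0],
)

```text
time_s: 12.8
tool_pos: [0.6537, -0.0113, 0.2803]
tcp_rot: [0.003, 0.707, 0.707, -0.001]
wrist_force: [0.8, -0.3, 0.2]
opening: 0.802
grasp_force: 0.0
```

```bash
python3 - <<'E'
from h import *
print(arm.get_state()["tool_pos"],go([.4074,-.1213,.21],np.radians(14)))
E
```

```text
[ 0.65367329 -0.0112803   0.28031449] (array([-11.  , -24.63,   1.6 ]), array([[ 0.003,  0.006, -0.244],
       [ 0.009, -0.004,  2.897]]))
```

arm_command(
  deltas=[1, -11, -24.6, 1.6, 0, 0, -0.244, 1, -11, -24.6, 1.6, 0, 0, -0.244, 1, -11, -24.6, 1.6, 0, 0, -0.244, 1, -11, -24.6, 1.6, 0, 0, -0.244, 1, -11, -24.6, 1.6, 0, 0, -0.244, 1, -11, -24.6, 1.6, 0, 0, -0.244, 1, -11, -24.6, 1.6, 0, 0, -0.244, 1, -11, -24.6, 1.6, 0, 0, -0.244, 1, -11, -24.6, 1.6, 0, 0, -0.244],
)

```text
time_s: 13.55
tool_pos: [0.4043, -0.1209, 0.2605]
tcp_rot: [-0.001, 0.616, 0.787, -0.004]
wrist_force: [1.1, 0.3, 0.9]
opening: 1.003
grasp_force: 0.0
```

```bash
python3 - <<'E'
from h import *
print(arm.get_state()["tool_pos"],go([.4074,-.1213,.045],np.radians(14)))
i=arm.snapshot("scene"); crop("scene",220,170,300,180,2.6,"c5.png",i)
E
```

```text
[ 0.40429231 -0.12094261  0.26053557] (array([-0.05,  0.41, 16.15]), array([[-7.00e-03,  3.00e-03, -2.00e-03],
       [ 5.00e-03,  1.10e-02,  3.14e+00]]))
```

View pics/c5.png

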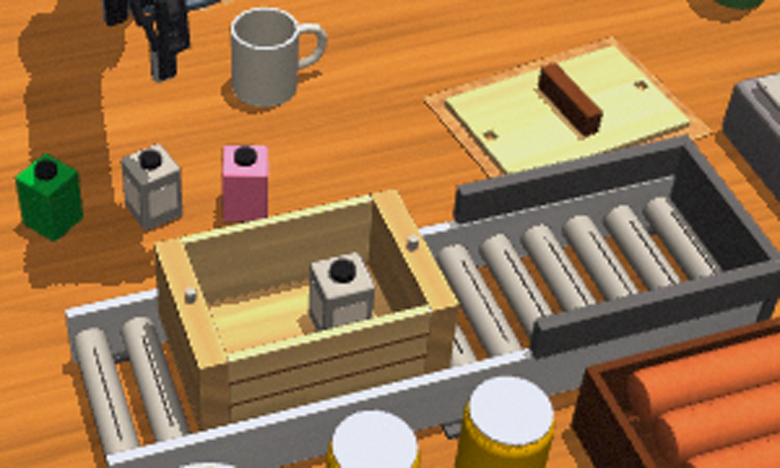

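The first tin stands in the crate at crop (342,290). The second tin at (151,185) is unmoved, with the gripper above it.

arm_command(
  deltas=[1, 0, 0.2, 4, 0, 0, 0, 1, 0, 0.2, 8, 0, 0, 0, 1, 0, 0.2, 12, 0, 0, 0, 1, 0, 0.2, 15, 0, 0, 0, 1, 0, 0.2, 16, 0, 0, 0, 1, 0, 0.2, 16, 0, 0, 0, 0, 0, 0.2, 16, 0, 0, 0, 0, 0, 0.2, 16, 0, 0, 0, 0, 0, 0.2, 16, 0, 0, 0, 0, 0, 0.2, 16, 0, 0, 0, 0, 0, 0.2, 16, 0, 0, 0, 0, 0, 0.2, 16, 0, 0, 0],
)

```text
time_s: 14.6
tool_pos: [0.4075, -0.1213, 0.1021]
tcp_rot: [0.001, 0.616, 0.788, -0.003]
wrist_force: [-0.2, 0.8, 6.6]
opening: 0.507
grasp_force: 51.1
```

arm_command(
  deltas=[0, 0, 0, -2, 0, 0, 0, 0, 0, 0, -6, 0, 0, 0, 0, 0, 0, -10, 0, 0, 0, 0, 0, 0, -14, 0, 0, 0, 0, 0, 0, -18, 0, 0, 0, 0, 0, 0, -18, 0, 0, 0, 0, 0, 0, -18, 0, 0, 0],
)

```text
time_s: 15.18
tool_pos: [0.4081, -0.1201, 0.2829]
tcp_rot: [0.001, 0.616, 0.788, -0.002]
wrist_force: [-1.1, 0.5, -1.8]
opening: 0.509
grasp_force: 51.8
```

```bash
python3 - <<'E'
from h import *
print(arm.get_state()["tool_pos"],go([.651,-.09,.23],0))
E
```

```text
[ 0.40805498 -0.1201196   0.28291918] (array([-2.96, 24.3 , -0.12]), array([[-0.000e+00,  5.000e-03,  2.450e-01],
       [-7.000e-03, -1.000e-03, -2.897e+00]]))
```

arm_command(
  deltas=[0, -3, 24.3, -0.1, 0, 0, 0.245, 0, -3, 24.3, -0.1, 0, 0, 0.245, 0, -3, 24.3, -0.1, 0, 0, 0.245, 0, -3, 24.3, -0.1, 0, 0, 0.245, 0, -3, 24.3, -0.1, 0, 0, 0.245, 0, -3, 24.3, -0.1, 0, 0, 0.245, 0, -3, 24.3, -0.1, 0, 0, 0.245, 0, -3, 24.3, -0.1, 0, 0, 0.245, 0, -3, 24.3, -0.1, 0, 0, 0.245],
)

```text
time_s: 15.93
tool_pos: [0.6488, -0.091, 0.2773]
tcp_rot: [-0.002, 0.708, 0.706, -0.006]
wrist_force: [-0.4, 0.2, -1.4]
opening: 0.511
grasp_force: 51.8
```

```bash
python3 - <<'E'
from h import *
print(arm.get_state()["tool_pos"],go([.651,-.09,.1065],0))
i=arm.snapshot("scene"); crop("scene",220,130,240,220,2.4,"c6.png",i)
E
```

```text
[ 0.64877252 -0.09096013  0.27731657] (array([ 0.17,  0.36, 11.68]), array([[-1.20e-02,  7.00e-03, -2.00e-03],
       [ 1.00e-02,  1.80e-02,  3.14e+00]]))
```

View pics/c6.png

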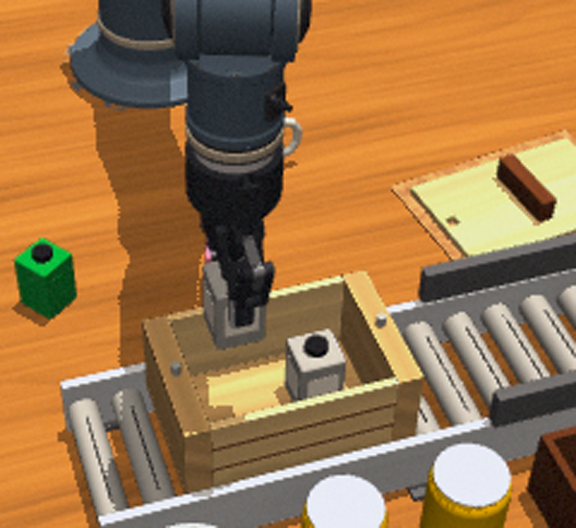

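The second tin hangs level over the free half of the crate, at crop (237,310), with the first tin clear at (316,365).

arm_command(
  deltas=[0, 0, 0.2, 3, 0, 0, 0, 0, 0, 0.2, 6, 0, 0, 0, 0, 0, 0.2, 9, 0, 0, 0, 0, 0, 0.2, 11, 0, 0, 0, 0, 0, 0.2, 11.6, 0, 0, 0, 0, 0, 0.2, 11.6, 0, 0, 0],
)

```text
time_s: 16.48
tool_pos: [0.6495, -0.0916, 0.1627]
tcp_rot: [-0.002, 0.708, 0.706, -0.006]
wrist_force: [0.6, -0.1, -0.8]
opening: 0.51
grasp_force: 52.1
```

arm_command(
  deltas=[0, 0, 0, 0.2, 0, 0, 0, 0, 0, 0, 0.3, 0, 0, 0, 0, 0, 0, 0.3, 0, 0, 0, 0.68, 0, 0, 0.3, 0, 0, 0, 0.68, 0, 0, 0.3, 0, 0, 0, 0.68, 0, 0, 0.3, 0, 0, 0, 0.68, 0, 0, -2, 0, 0, 0, 0.68, 0, 0, -5, 0, 0, 0, 0.68, 0, 0, -9, 0, 0, 0, 0.68, 0, 0, -11, 0, 0, 0, 1, 0, 0, -11, 0, 0, 0],
)

```text
time_s: 17.4
tool_pos: [0.6546, -0.0916, 0.2798]
tcp_rot: [0.004, 0.708, 0.707, -0.001]
wrist_force: [0.9, -0.2, -0.8]
opening: 0.803
grasp_force: 0.0
```

```bash
python3 - <<'E'
from h import *
print(arm.get_state()["tool_pos"],go([.401,.334,.21],np.pi/2+.135))
E
```

```text
[ 0.65458207 -0.09164668  0.2797517 ] (array([ 42.54, -25.42,   1.18]), array([[-0.003,  0.008, -1.707],
       [ 0.008,  0.003,  1.434]]))
```

arm_command(
  deltas=[1, 42.5, -25.4, 1.2, 0, 0, -1.707, 1, 42.5, -25.4, 1.2, 0, 0, -1.707, 1, 42.5, -25.4, 1.2, 0, 0, -1.707, 1, 42.5, -25.4, 1.2, 0, 0, -1.707, 1, 42.5, -25.4, 1.2, 0, 0, -1.707, 1, 42.5, -25.4, 1.2, 0, 0, -1.707, 1, 42.5, -25.4, 1.2, 0, 0, -1.707, 1, 42.5, -25.4, 1.2, 0, 0, -1.707, 1, 42.5, -25.4, 1.2, 0, 0, -1.707, 1, 42.5, -25.4, 1.2, 0, 0, -1.707, 1, 42.5, -25.4, 1.2, 0, 0, -1.707, 1, 42.5, -25.4, 1.2, 0, 0, -1.707],
)

```text
time_s: 18.4
tool_pos: [0.3965, 0.3366, 0.2605]
tcp_rot: [-0.004, 0.032, 0.999, -0.003]
wrist_force: [0.1, 0.3, 0.4]
opening: 1.002
grasp_force: 0.0
```

```bash
python3 - <<'E'
from h import *
print(arm.get_state()["tool_pos"],go([.401,.334,.21],np.pi/2+.135))
i=arm.snapshot("top"); crop("top",60,130,400,270,2,"c7.png",i)
crop("top",260,140,120,100,6,"c7b.png",i)
crop("top",70,260,145,110,5,"c7c.png",cv2.imread("pics/t3.png"))
E
```

```text
[0.39646016 0.33661812 0.26045296] (array([-0.47, -0.23, -0.36]), array([[-0.006, -0.008, -0.199],
       [-0.011,  0.008,  2.942]]))
```

View pics/c7b.png

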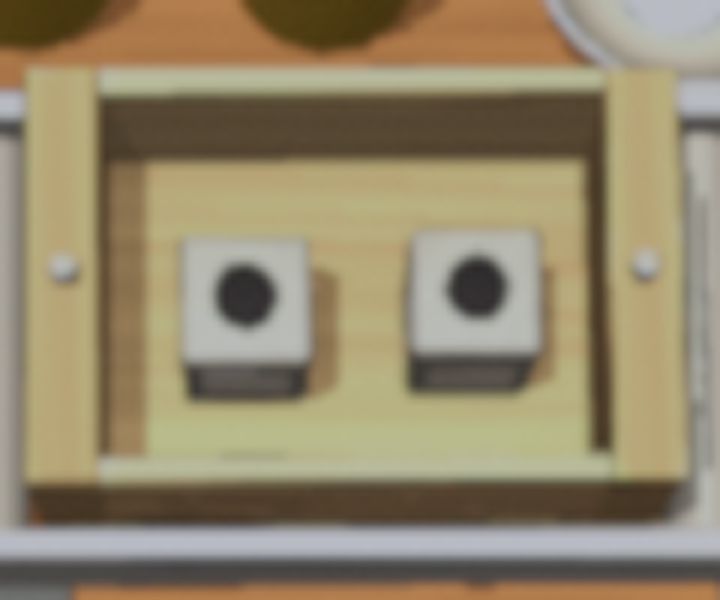

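View pics/c7c.png

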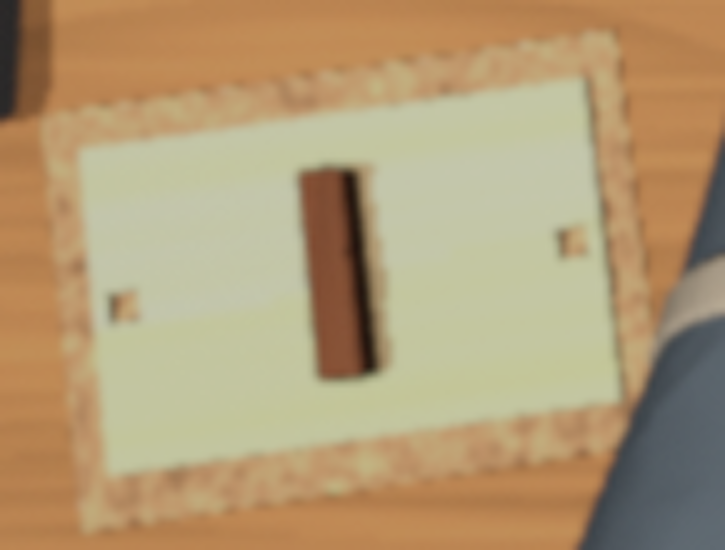

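Both tins stand upright in the crate, caps at crop (245,295) and (477,287), with the pins at (63,267) and (645,265). The cover's holes on the mat are at crop (124,307) and (572,243). I'll pick the cover up again.

```bash
python3 - <<'E'
from h import *
a=px("top",(260+63/6,140+267/6),.153);b=px("top",(260+645/6,140+265/6),.153);d=a-b;print("pins",(a+b)/2,np.arctan2(d[1],d[0])-np.pi/2,np.linalg.norm(d))
a=px("top",(70+124/5,260+307/5),.011);b=px("top",(70+572/5,260+243/5),.011);d=a-b;print("holes",(a+b)/2,np.arctan2(d[1],d[0])-np.pi/2,np.linalg.norm(d))
i=arm.snapshot("scene");cv2.imwrite("pics/s8.png",i)
E
```

```text
pins [ 0.64969562 -0.05018742  0.153     ] -0.0018721957531397937 0.1909290106852277
holes [0.4018092  0.33304668 0.011     ] 0.1323740619272138 0.19158346052263095
```

```bash
python3 - <<'E'
from h import *
print(go([.401,.334,.0890],np.pi/2+.134,False))
E
```

```text
(array([-0.9 , -0.55, 17.11]), array([[-0.003, -0.01 , -0.192],
       [-0.014,  0.005,  2.949]]))
```

arm_command(
  deltas=[1, -0.4, -0.2, 3, 0, 0, -0.19, 1, -0.4, -0.2, 6, 0, 0, -0.19, 1, -0.4, -0.2, 9, 0, 0, -0.19, 1, -0.4, -0.2, 10, 0, 0, -0.19, 1, -0.4, -0.2, 10, 0, 0, -0.19, 1, -0.4, -0.2, 10, 0, 0, -0.19],
)

```text
time_s: 19.0
tool_pos: [0.4021, 0.3317, 0.1609]
tcp_rot: [-0.004, -0.059, 0.998, -0.003]
wrist_force: [0.2, 0.8, 0.4]
opening: 0.998
grasp_force: 0.0
```

```bash
python3 - <<'E'
from h import *
print(go([.401,.334,.0890],np.pi/2+.134,False))
E
```

```text
(array([0.03, 0.29, 7.19]), array([[-0.006, -0.008, -0.017],
       [-0.012,  0.009,  3.125]]))
```

arm_command(
  deltas=[1, 0, 0.2, 3, 0, 0, -0.015, 1, 0, 0.2, 6, 0, 0, -0.015, 1, 0, 0.2, 7.1, 0, 0, -0.015, 1, 0, 0.2, 7.1, 0, 0, -0.015, 1, 0, 0.2, 7.1, 0, 0, -0.015, 0, 0, 0.2, 7.1, 0, 0, -0.015, 0, 0, 0.2, 7.1, 0, 0, -0.015, 0, 0, 0.2, 7.1, 0, 0, -0.015, 0, 0, 0.2, 7.1, 0, 0, -0.015, 0, 0, 0.2, 7.1, 0, 0, -0.015, 0, 0, 0.2, 7.1, 0, 0, -0.015, 0, 0, 0.2, 7.1, 0, 0, -0.015],
  newtons=70,
)

```text
time_s: 20.0
tool_pos: [0.4013, 0.3337, 0.0904]
tcp_rot: [-0.003, -0.067, 0.998, -0.002]
wrist_force: [-0.5, -0.1, 5.5]
opening: 0.214
grasp_force: 69.3
```

```bash
python3 - <<'E'
from h import *
print(arm.get_state()["tool_pos"],go([.401,.334,.0890],np.pi/2+.134,False))
E
```

```text
[0.40131732 0.33366982 0.09037659] (array([0.03, 0.04, 0.14]), array([[-4.000e-03, -7.000e-03, -1.000e-03],
       [-1.100e-02,  7.000e-03,  3.141e+00]]))
```

arm_command(
  deltas=[0, 0, 0, -1, 0, 0, 0, 0, 0, 0, -4, 0, 0, 0, 0, 0, 0, -8, 0, 0, 0, 0, 0, 0, -12, 0, 0, 0, 0, 0, 0, -16, 0, 0, 0, 0, 0, 0, -20, 0, 0, 0, 0, 0, 0, -20, 0, 0, 0, 0, 0, 0, -20, 0, 0, 0],
)

```text
time_s: 20.67
tool_pos: [0.4029, 0.3349, 0.2923]
tcp_rot: [-0.002, -0.067, 0.998, -0.001]
wrist_force: [-0.5, 0.4, -3.0]
opening: 0.216
grasp_force: 68.9
```

```bash
python3 - <<'E'
from h import *
print(go([.651,-.050,.29],np.pi/2,False))
E
```

```text
(array([-19.48, -41.45,   0.24]), array([[-2.000e-03, -3.000e-03,  1.330e-01],
       [ 5.000e-03, -3.000e-03, -3.008e+00]]))
```

arm_command(
  deltas=[0, -19.5, -41.5, 0.2, 0, 0, 0.133, 0, -19.5, -41.5, 0.2, 0, 0, 0.133, 0, -19.5, -41.5, 0.2, 0, 0, 0.133, 0, -19.5, -41.5, 0.2, 0, 0, 0.133, 0, -19.5, -41.5, 0.2, 0, 0, 0.133, 0, -19.5, -41.5, 0.2, 0, 0, 0.133, 0, -19.5, -41.5, 0.2, 0, 0, 0.133, 0, -19.5, -41.5, 0.2, 0, 0, 0.133, 0, -19.5, -41.5, 0.2, 0, 0, 0.133, 0, -19.5, -41.5, 0.2, 0, 0, 0.133, 0, -19.5, -41.5, 0.2, 0, 0, 0.133, 0, -19.5, -41.5, 0.2, 0, 0, 0.133],
)

```text
time_s: 21.67
tool_pos: [0.652, -0.0615, 0.2858]
tcp_rot: [-0.004, 0.006, 1.0, -0.007]
wrist_force: [-0.1, -2.2, -0.8]
opening: 0.215
grasp_force: 69.1
```

arm_command(
  deltas=[0, 0, 0, 1, 0, 0, 0, 0, 0, 0, 2, 0, 0, 0, 0, 0, 0, 3, 0, 0, 0, 0, 0, 0, 3, 0, 0, 0, 0, 0, 0, 3, 0, 0, 0, 0, 0, 0, 3, 0, 0, 0],
)

```text
time_s: 22.17
tool_pos: [0.6504, -0.05, 0.2582]
tcp_rot: [-0.004, -0.001, 1.0, -0.003]
wrist_force: [0.3, 0.4, -0.7]
opening: 0.225
grasp_force: 69.1
```

```bash
python3 - <<'E'
from h import *
s=arm.get_state();print(s["tool_pos"],s["opening"],go([.651,-.050,.2294],np.pi/2,False))
i=arm.snapshot("scene");crop("scene",250,190,180,150,4.4,"c8.png",i)
E
```

```text
[ 0.65038031 -0.04996022  0.25822005] 0.22453232445930116 (array([-0.08,  0.01,  2.88]), array([[-6.00e-03, -7.00e-03,  2.00e-03],
       [ 1.10e-02, -9.00e-03, -3.14e+00]]))
```

View pics/c8.png

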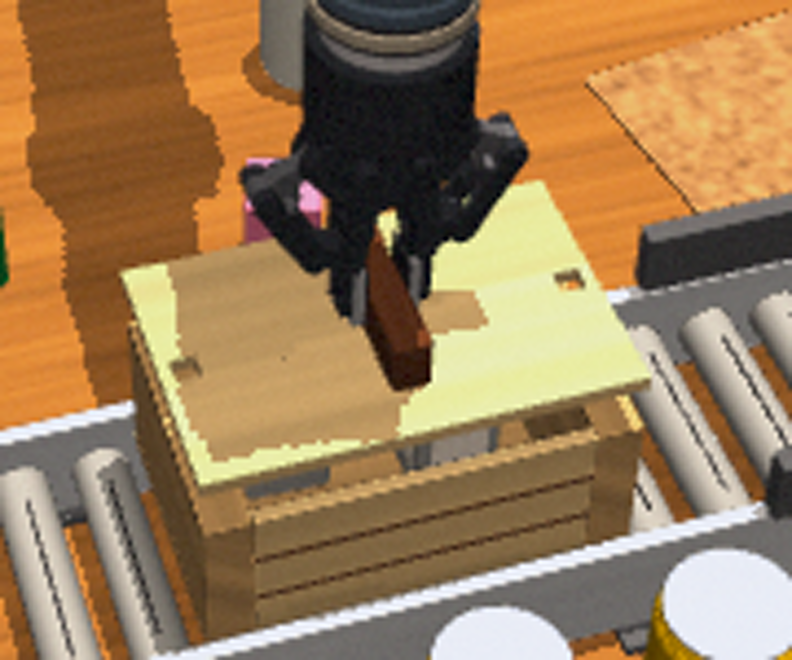

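```bash
python3 - <<'E'
from h import *
for p in[(.651,.046,.179),(.651,-.146,.179),(.581,.059,.179),(.581,-.159,.179),(.721,.059,.179),(.721,-.159,.179),(.696,-.06,.209),(.696,-.04,.209),(.606,-.06,.209)]:
    print(p,np.round((proj("scene",p)-[250,190])*4.4))
E
```

```text
(0.651, 0.046, 0.179) [567. 274.]
(0.651, -0.146, 0.179) [183. 362.]
(0.581, 0.059, 0.179) [539. 174.]
(0.581, -0.159, 0.179) [119. 265.]
(0.721, 0.059, 0.179) [649. 370.]
(0.721, -0.159, 0.179) [197. 479.]
(0.696, -0.06, 0.209) [391. 345.]
(0.696, -0.04, 0.209) [433. 335.]
(0.606, -0.06, 0.209) [330. 213.]
```

```bash
python3 - <<'E'
from h import *
s8=cv2.imread("pics/s8.png");t=arm.snapshot("top");s=arm.snapshot("scene");cv2.imwrite("pics/t9.png",t)
r=lambda i,x,y,w,h,k:cv2.resize(i[y:y+h,x:x+w],(int(w*k),int(h*k)),interpolation=cv2.INTER_CUBIC)
A=r(s8,270,240,140,70,5.7);A=A[:, :798]
B=r(t,255,140,133,43,6)
out=np.vstack([A,B]);print(A.shape,B.shape,out.shape);cv2.imwrite("pics/c9.png",out)
E
```

```text
(399, 798, 3) (258, 798, 3) (657, 798, 3)
```

View pics/c9.png

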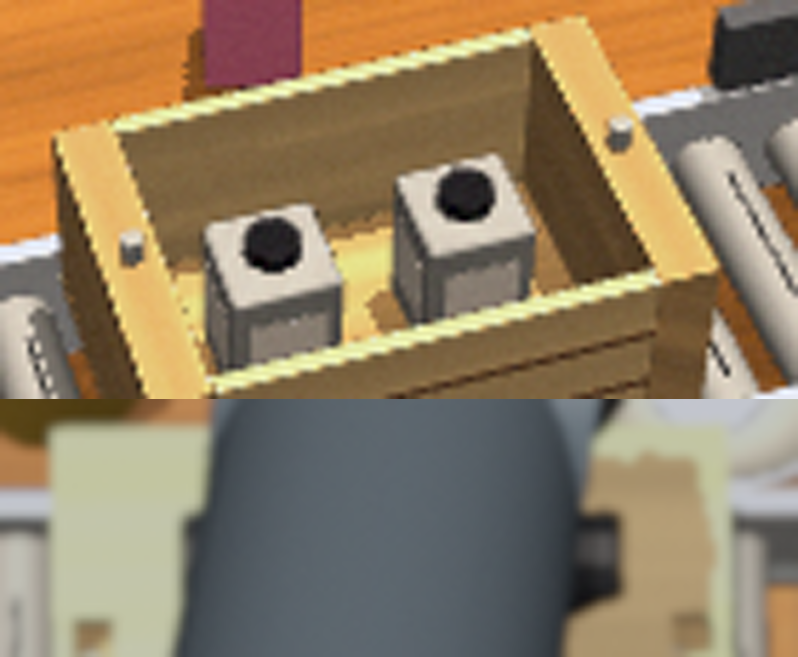

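The upper part shows the pins at (621,122) and (131,237) in the scene view. The lower part shows the held cover's holes at (93,638) and (690,632) in the top view. I'll triangulate both pairs.

```bash
python3 - <<'E'
from h import *
def P(n):
    m=arm.camera_model(n);return m["mtx"]@np.linalg.inv(m["extrinsics"])[:3]
def tri(t,s):
    X=cv2.triangulatePoints(P("top"),P("scene"),np.array(t,float),np.array(s,float)).ravel();return np.round(X[:3]/X[3],4)
print("pins",tri((260+63/6,140+267/6),(378.9,261.4)),tri((260+645/6,140+265/6),(293.0,281.6)))
print("holes",tri((270.5,179.8),(379.5,253.6)),tri((370,178.8),(292.3,273.6)))
s=arm.get_state();print(s["tool_pos"],s["opening"])
E
```

```text
pins [0.6511 0.0468 0.1503] [ 0.6507 -0.1452  0.1493]
holes [0.6532 0.0452 0.1771] [ 0.6539 -0.1467  0.1779]
[ 0.65078436 -0.05068867  0.25903343] 0.21499357359063404
```

arm_command(
  deltas=[0, 0.03, 0.07, 0.6, 0, 0, 0, 0, 0.03, 0.07, 1.2, 0, 0, 0, 0, 0.03, 0.07, 1.5, 0, 0, 0, 0, 0.03, 0.07, 1.5, 0, 0, 0, 0, 0.03, 0.07, 1.5, 0, 0, 0],
)

```text
time_s: 22.73
tool_pos: [0.65, -0.0505, 0.2428]
tcp_rot: [-0.004, -0.0, 1.0, -0.003]
wrist_force: [0.5, -0.4, -2.0]
opening: 0.215
grasp_force: 69.1
```

```bash
python3 - <<'E'
from h import *
s=arm.get_state();print(s["tool_pos"],s["wrist_force"],go([.6505,-.050,.2290],np.pi/2,False))
E
```

```text
[ 0.64997068 -0.05050117  0.24278399] [ 0.52238446 -0.37963532 -2.0089068 ] (array([-0.06,  0.06,  1.38]), array([[-0.006, -0.008,  0.   ],
       [ 0.012, -0.01 , -3.141]]))
```

arm_command(
  deltas=[0, -0.04, 0.05, 0.2, -0.005, -0.007, 0, 0, -0.04, 0.05, 0.4, -0.005, -0.007, 0, 0, -0.04, 0.05, 0.6, -0.005, -0.007, 0, 0, -0.04, 0.05, 0.7, -0.005, -0.007, 0, 0, -0.04, 0.05, 0.7, -0.005, -0.007, 0],
)

```text
time_s: 23.15
tool_pos: [0.6503, -0.05, 0.2359]
tcp_rot: [-0.0, -0.0, 1.0, -0.001]
wrist_force: [-0.1, 1.5, -2.6]
opening: 0.219
grasp_force: 69.2
```

arm_command(
  deltas=[0, 0, 0, 0.2, 0, 0, 0, 0, 0, 0, 0.4, 0, 0, 0, 0, 0, 0, 0.6, 0, 0, 0, 0, 0, 0, 0.6, 0, 0, 0, 0, 0, 0, 0.6, 0, 0, 0],
)

```text
time_s: 23.57
tool_pos: [0.6505, -0.05, 0.2301]
tcp_rot: [-0.0, -0.0, 1.0, -0.001]
wrist_force: [0.7, -0.5, -2.0]
opening: 0.218
grasp_force: 69.1
```

arm_command(
  deltas=[0, 0, 0, 0.1, 0, 0, 0, 0, 0, 0, 0.2, 0, 0, 0, 0, 0, 0, 0.2, 0, 0, 0, 0, 0, 0, 0.2, 0, 0, 0],
)

```text
time_s: 23.9
tool_pos: [0.6507, -0.05, 0.2294]
tcp_rot: [0.0, -0.0, 1.0, -0.001]
wrist_force: [-1.0, 0.8, 5.9]
opening: 0.216
grasp_force: 70.1
```

arm_command(
  deltas=[1, 0, 0, 0, 0, 0, 0, 1, 0, 0, 0, 0, 0, 0, 1, 0, 0, 0, 0, 0, 0, 1, 0, 0, 0, 0, 0, 0, 1, 0, 0, 0, 0, 0, 0, 1, 0, 0, -2, 0, 0, 0, 1, 0, 0, -5, 0, 0, 0, 1, 0, 0, -9, 0, 0, 0, 1, 0, 0, -13, 0, 0, 0, 1, 0, 0, -13, 0, 0, 0],
)

```text
time_s: 24.73
tool_pos: [0.6535, -0.0507, 0.3676]
tcp_rot: [0.008, 0.0, 1.0, -0.001]
wrist_force: [1.9, -0.1, 1.8]
opening: 1.0
grasp_force: 0.0
```

```bash
python3 - <<'E'
from h import *
s=arm.get_state();print(s["tool_pos"])
for p in[(.651,.046,.150),(.651,-.146,.150),(.651,.046,.153),(.721,.059,.150),(.721,-.159,.150),(.581,.059,.150),(.721,.059,.142),(.721,-.159,.142)]:
    print(p,np.round((proj("scene",p)-[265,225])*5))
i=arm.snapshot("scene");crop("scene",265,225,150,110,5,"c10.png",i)
print(go([.651,-.20,.35],np.pi/2,False))
E
```

```text
[ 0.65352509 -0.05074764  0.36758182]
(0.651, 0.046, 0.15) [564. 183.]
(0.651, -0.146, 0.15) [136. 283.]
(0.651, 0.046, 0.153) [565. 178.]
(0.721, 0.059, 0.15) [656. 293.]
(0.721, -0.159, 0.15) [151. 416.]
(0.581, 0.059, 0.15) [533.  69.]
(0.721, 0.059, 0.142) [654. 305.]
(0.721, -0.159, 0.142) [152. 429.]
(array([  0.15, -14.95,   1.39]), array([[-1.000e-03,  1.000e-02, -0.000e+00],
       [ 1.600e-02,  2.000e-03,  3.141e+00]]))
```

View pics/c10.png

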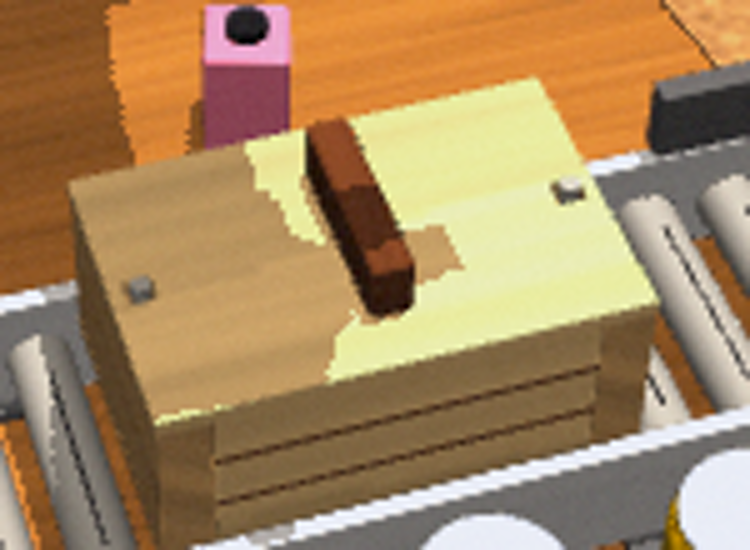

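The cover is flat with both pins through its holes, at crop (568,188) and (140,290), and all corners within 10 crop px of the prediction. Now I push the crate from its −y end with shut fingers.

arm_command(
  deltas=[0, 0.2, -16.4, 0, 0, 0.01, 1.571, 0, 0.2, -16.4, 0, 0, 0.01, 1.571, 0, 0.2, -16.4, 0, 0, 0.01, 1.571, 0, 0.2, -16.4, 0, 0, 0.01, 1.571, 0, 0.2, -16.4, 0, 0, 0.01, 1.571, 0, 0.2, -16.4, 0, 0, 0.01, 1.571, 0, 0.2, -16.4, 0, 0, 0.01, 1.571, 0, 0.2, -16.4, 0, 0, 0.01, 1.571, 0, 0.2, -16.4, 0, 0, 0.01, 1.571, 0, 0.2, -16.4, 0, 0, 0.01, 1.571, 0, 0.2, -16.4, 0, 0, 0.01, 1.571, 0, 0.2, -16.4, 0, 0, 0.01, 1.571],
)

```text
time_s: 25.78
tool_pos: [0.6482, -0.2136, 0.3569]
tcp_rot: [-0.005, 0.684, 0.73, -0.001]
wrist_force: [0.7, -0.7, -0.1]
opening: -0.001
grasp_force: 0.0
```

```bash
python3 - <<'E'
from h import *
print(arm.get_state()["tool_pos"],arm.get_state()["opening"],go([.651,-.215,.17],0,False))
E
```

```text
[ 0.64819443 -0.2136075   0.35691938] -0.0005910351064981223 (array([-0.26,  0.42, 18.69]), array([[-0.008, -0.005,  0.065],
       [ 0.008, -0.013, -3.077]]))
```

arm_command(
  deltas=[0, -0.2, 0.1, 4, 0, 0, 0.065, 0, -0.2, 0.1, 8, 0, 0, 0.065, 0, -0.2, 0.1, 12, 0, 0, 0.065, 0, -0.2, 0.1, 16, 0, 0, 0.065, 0, -0.2, 0.1, 18.6, 0, 0, 0.065, 0, -0.2, 0.1, 18.6, 0, 0, 0.065, 0, -0.2, 0.1, 18.6, 0, 0, 0.065],
)

```text
time_s: 26.37
tool_pos: [0.6476, -0.2146, 0.1705]
tcp_rot: [-0.006, 0.705, 0.709, -0.002]
wrist_force: [-0.0, -0.6, 0.7]
opening: -0.003
grasp_force: 0.0
```

```bash
python3 - <<'E'
from h import *
print(arm.get_state()["tool_pos"],go([.651,.02,.17],0,False))
E
```

```text
[ 0.64759453 -0.21459507  0.17053803] (array([23.46,  0.48,  0.17]), array([[-0.01 , -0.005,  0.006],
       [ 0.008, -0.016, -3.136]]))
```

arm_command(
  deltas=[0, 2, 0.3, 0, 0, 0, 0, 0, 3.5, 0.3, 0, 0, 0, 0, 0, 4, 0.3, 0, 0, 0, 0, 0, 4.5, 0.3, 0, 0, 0, 0, 0, 5, 0.3, 0, 0, 0, 0, 0, 5.6, 0.3, 0, 0, 0, 0, 0, 6.3, 0.3, 0, 0, 0, 0, 0, 7, 0.3, 0, 0, 0, 0, 0, 7.8, 0.3, 0, 0, 0, 0, 0, 8.6, 0.3, 0, 0, 0, 0, 0, 9.4, 0.3, 0, 0, 0, 0, 0, 10.2, 0.3, 0, 0, 0, 0],
)

```text
time_s: 27.37
tool_pos: [0.6511, -0.1119, 0.173]
tcp_rot: [-0.004, 0.705, 0.709, -0.0]
wrist_force: [1.1, -1.1, 2.8]
opening: -0.003
grasp_force: 0.0
```

arm_command(
  deltas=[0, 0.8, 0, 0, 0, 0, 0, 0, 1.6, 0, 0, 0, 0, 0, 0, 2.4, 0, 0, 0, 0, 0, 0, 3.2, 0, 0, 0, 0, 0, 0, 4, 0, 0, 0, 0, 0, 0, 4.8, 0, 0, 0, 0, 0, 0, 5.6, 0, 0, 0, 0, 0, 0, 6.4, 0, 0, 0, 0, 0, 0, 7.2, 0, 0, 0, 0, 0, 0, 8, 0, 0, 0, 0, 0, 0, 8.8, 0, 0, 0, 0, 0, 0, 9.6, 0, 0, 0, 0, 0],
)

```text
time_s: 28.37
tool_pos: [0.6501, -0.0161, 0.1732]
tcp_rot: [-0.004, 0.705, 0.709, -0.001]
wrist_force: [1.2, -2.1, -1.3]
opening: 0.0
grasp_force: 0.0
```

```bash
python3 - <<'E'
from h import *
s=arm.get_state();print(s["tool_pos"],s["wrist_force"],go([.651,.115,.17],0,False))
cv2.imwrite("pics/p1.png",arm.snapshot("top"))
E
```

```text
[ 0.65005984 -0.01613515  0.17317277] [ 1.19947151 -2.13232028 -1.26183579] (array([13.11,  0.18,  0.38]), array([[-0.007, -0.005,  0.006],
       [ 0.007, -0.011, -3.136]]))
```

arm_command(
  deltas=[0, 0.8, 0, 0.1, 0, 0, 0, 0, 1.6, 0, 0.1, 0, 0, 0, 0, 2.4, 0, 0.1, 0, 0, 0, 0, 3.2, 0, 0.1, 0, 0, 0, 0, 4, 0, 0.1, 0, 0, 0, 0, 4.8, 0, 0.1, 0, 0, 0, 0, 5.6, 0, 0.1, 0, 0, 0, 0, 6.4, 0, 0.1, 0, 0, 0, 0, 7.2, 0, 0.1, 0, 0, 0, 0, 8, 0, 0.1, 0, 0, 0, 0, 8.6, 0, 0.1, 0, 0, 0, 0, 9.2, 0, 0.1, 0, 0, 0],
)

```text
time_s: 29.42
tool_pos: [0.6498, 0.076, 0.1728]
tcp_rot: [-0.004, 0.705, 0.709, -0.0]
wrist_force: [-0.1, -1.4, 0.0]
opening: 0.0
grasp_force: 0.0
```

arm_command(
  deltas=[0, 0.4, 0, 0, 0, 0, 0, 0, 0.8, 0, 0, 0, 0, 0, 0, 1.2, 0, 0, 0, 0, 0, 0, 1.6, 0, 0, 0, 0, 0, 0, 2, 0, 0, 0, 0, 0, 0, 2.4, 0, 0, 0, 0, 0, 0, 2.7, 0, 0, 0, 0, 0, 0, 3, 0, 0, 0, 0, 0],
)

```text
time_s: 30.08
tool_pos: [0.6498, 0.1055, 0.1731]
tcp_rot: [-0.004, 0.705, 0.709, -0.0]
wrist_force: [0.6, -2.0, 0.6]
opening: 0.001
grasp_force: 0.0
```

Now small steps until the stop shows in the force.

arm_command(
  deltas=[0, 0.2, 0, 0, 0, 0, 0, 0, 0.4, 0, 0, 0, 0, 0, 0, 0.6, 0, 0, 0, 0, 0, 0, 0.8, 0, 0, 0, 0, 0],
)

```text
time_s: 30.42
tool_pos: [0.6496, 0.1131, 0.1731]
tcp_rot: [-0.004, 0.705, 0.709, -0.001]
wrist_force: [-0.8, -1.5, 1.5]
opening: -0.0
grasp_force: 0.0
```

arm_command(
  deltas=[0, 0.2, 0, 0, 0, 0, 0, 0, 0.4, 0, 0, 0, 0, 0, 0, 0.6, 0, 0, 0, 0, 0],
)

```text
time_s: 30.67
tool_pos: [0.6495, 0.1193, 0.1731]
tcp_rot: [-0.004, 0.705, 0.709, -0.001]
wrist_force: [1.0, -1.5, 0.7]
opening: 0.002
grasp_force: 0.0
```

arm_command(
  deltas=[0, 0.2, 0, 0, 0, 0, 0, 0, 0.4, 0, 0, 0, 0, 0, 0, 0.5, 0, 0, 0, 0, 0],
)

```text
time_s: 30.92
tool_pos: [0.6494, 0.1214, 0.1731]
tcp_rot: [-0.003, 0.706, 0.709, -0.002]
wrist_force: [1.1, -7.4, 2.1]
opening: 0.001
grasp_force: 0.0
```

```bash
python3 - <<'E'
from h import *
t=arm.snapshot("top");cv2.imwrite("pics/p2.png",t);cv2.imwrite("pics/p2s.png",arm.snapshot("scene"))
# cover +y edge along image row at track middle: print column profile
for row in(170,200):print(row,[tuple(int(c) for c in t[row,u]) for u in range(120,140)])
E
```

```text
170 [(164, 195, 192), (164, 195, 192), (164, 195, 192), (164, 195, 192), (164, 195, 192), (164, 195, 192), (164, 195, 193), (164, 195, 192), (165, 195, 192), (164, 195, 192), (164, 195, 192), (165, 195, 192), (164, 195, 192), (165, 195, 192), (165, 195, 193), (165, 195, 193), (165, 195, 193), (165, 195, 192), (165, 195, 193), (165, 196, 193)]
200 [(158, 195, 193), (159, 195, 193), (158, 195, 192), (158, 195, 193), (158, 195, 192), (159, 195, 193), (158, 195, 193), (158, 195, 192), (158, 195, 193), (158, 196, 193), (158, 195, 192), (158, 195, 193), (158, 195, 192), (158, 195, 193), (158, 195, 193), (158, 195, 193), (158, 195, 193), (157, 195, 192), (157, 196, 193), (157, 195, 192)]
```

arm_command(
  deltas=[0, 0.2, 0, 0, 0, 0, 0, 0, 0.3, 0, 0, 0, 0, 0, 0, 0.3, 0, 0, 0, 0, 0, 0, 0.3, 0, 0, 0, 0, 0],
)

```text
time_s: 31.35
tool_pos: [0.6492, 0.1216, 0.1731]
tcp_rot: [-0.002, 0.707, 0.708, -0.003]
wrist_force: [-0.4, -10.0, 2.2]
opening: 0.0
grasp_force: 0.0
```

arm_command(
  deltas=[0, -0.4, 0, 0, 0, 0, 0, 0, -1, 0, 0, 0, 0, 0, 0, -3, 0, 0, 0, 0, 0, 0, -6, 0, 0, 0, 0, 0, 0, -9, 0, 0, 0, 0, 0, 0, -11, 0, -3, 0, 0, 0, 0, -11, 0, -7, 0, 0, 0, 0, -12, 0, -11, 0, 0, 0, 0, -14, 0, -14, 0, 0, 0, 0, -14, 0, -14, 0, 0, 0],
)

```text
time_s: 32.18
tool_pos: [0.6533, -0.0184, 0.3199]
tcp_rot: [0.001, 0.706, 0.708, 0.003]
wrist_force: [0.6, -1.8, 1.1]
opening: -0.004
grasp_force: 0.0
```

```bash
python3 - <<'E'
from h import *
t=arm.snapshot("top");s=arm.snapshot("scene")
cv2.imwrite("pics/p3.png",t)
# cover light-yellow mask extents at z=.15 
m=cv2.inRange(t[140:240,60:420],(100,150,150),(190,225,225));m=cv2.morphologyEx(m,cv2.MORPH_OPEN,np.ones((7,7)))
n,l,st,c=cv2.connectedComponentsWithStats(m);k=1+np.argmax(st[1:,4]);x,y,w,h,a=st[k];x+=60;y+=140
A=px("top",(x-.5,y+h/2),.15);B=px("top",(x+w-.5,y+h/2),.15);print(st[k],A,B,(A+B)/2)
# jars/lookalikes unmoved: difference of first and last scene pictures in their regions
o=cv2.imread("pics/top0.png")
for nm,(u,v) in dict(jar1=(493,236),jar2=(462,272),jar3=(458,322),ya=(262,115),yb=(315,115),green=(400,316),pink=(311,299)).items():
    print(nm,cv2.absdiff(o,t)[v-18:v+18,u-18:u+18].mean().round(1))
E
```

```text
[  52    9  114   71 7170] [0.65234541 0.35618133 0.15      ] [0.65114318 0.13377467 0.15      ] [0.6517443 0.244978  0.15     ]
jar1 8.9
jar2 9.6
jar3 11.2
ya 36.3
yb 58.5
green 9.7
pink 22.2
```

```bash
python3 - <<'E'
from h import *
for nm,L in dict(top=[(493,236),(462,272),(458,322),(400,316),(311,299)],scene=[(363,357),(413,342),(300,380),(189,250),(163,313),(190,280)]).items():
    o=cv2.imread(f"pics/{nm}0.png");t=arm.snapshot(nm)
    for u,v in L:
        r=cv2.matchTemplate(t[v-32:v+32,u-32:u+32],o[v-20:v+20,u-20:u+20],cv2.TM_CCOEFF_NORMED);_,b,_,p=cv2.minMaxLoc(r);print(nm,(u,v),round(b,2),p[0]-12,p[1]-12)
E
```

```text
top (493, 236) 1.0 0 0
top (462, 272) 1.0 0 0
top (458, 322) 1.0 0 0
top (400, 316) 1.0 0 0
top (311, 299) 0.76 0 0
scene (363, 357) 1.0 0 0
scene (413, 342) 1.0 0 0
scene (300, 380) 1.0 0 0
scene (189, 250) 1.0 0 0
scene (163, 313) 1.0 0 0
scene (190, 280) 1.0 0 0
```

Nothing else has moved, and the crate is home at the stop with the robot clear, so I'm handing in.

```bash
python3 -c "
from cell import arm
print(arm.job_done())"
```

```text
the job is handed in; nothing more can be done
None
```

The job is handed in: both oil tins on the table are in the crate, its cover is seated on the two pins, and the crate is pushed home against the bay stop. The jars did not move; one picture I viewed was 657 pixels high, over the 600 limit.

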